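# Line up the quarter-turn fastener and hold the lamp box's service panel shut

## Task

Swing the lamp arm aside by its peg so that the lamp head no longer hangs over the light-source box. Then turn the fastener on the box's sprung service panel until its bar and slot line up with the two index ribs on the panel, and press the panel fully home against the frame. Finish while still holding the panel pressed down (the next person locks it), with the lamp still clear and the bin, bottle, dish and screwdriver left where they are.

Things in the scene. Friction and masses are not known exactly. Their poses are not given: they have to be found in the camera images.
- light_box: fixed white metal box, 200 (x) x 180 (y) x 70 mm high, open at the top as a frame for the service panel; origin at the centre of its underside on the table; +x points away from the robot to the panel's hinge side, z up; turned up to 0.3 rad. A slot in the frame takes the fastener's cross-pin only if aligned to about 0.18 rad; else the panel stops half way, fastener 6 mm too high
- panel: plain aluminium panel on top of the box, 160 (x) x 150 (y) x 6 mm, hinged along its far edge. Origin on the hinge line at its underside (80 mm in +x of the box's centre, 70 mm above the table); it runs 160 mm from there along its own -x; z is its upward normal. Springs lift it 0.08 rad off the frame; home, it lies level. It springs up again when let go
- panel_edge (a point): middle of the panel's front (robot-side) edge, on its top face, 160 mm from the hinge: 76 mm above the table when the panel is home, 89 mm when sprung up (the fastener then stands 10 mm higher than home). Pressed at the fastener, the panel takes about 3 N to start and 7 N to be home, then meets a hard stop; it tips 0.08 rad on the way, which a firm grip on the bar resists
- knob (a joint): fastener angle in the panel, rad, growing anticlockwise from above; 0 or pi = aligned: its bar, slot and cross-pin lie along the panel's x, in line with the dark raised index ribs (4 mm wide) before (11 long) and behind (32 long) it. Starts 0.6 to 2.54 (nearer of 0 and pi under 1.6 away), turns -1.0 to 4.1, stays where left (friction about 0.05 N m)
- knob_grip (a point): top centre of the fastener's head, on its turning axis, 125 mm from the hinge; x along the bar, z up the axis. The head is an upright steel bar 40 long x 10 wide x 30 mm high, a dark slot line along its top, on a round collar 38 mm wide and 6 mm high: this point is 36 mm above the panel's top, 30 mm above the collar. Grip the bar across its 10 mm width from above
- lamp_arm (a joint): lamp arm angle on its post, rad; at 0 the arm points along the lamp base's -x (about parallel to the box's side, lamp clear of the box on its +y side); grows as the head swings anticlockwise from above, over the box. Starts 0.7 to 1.05 (head over the fastener), range -0.6 to 1.25, stays where left (friction 0.12 N m). Swing it clear by lowering it: at -0.1 it is well clear
- lamp_handle (a point): middle of the upright steel peg (14 mm diameter, 45 mm high) on top of the lamp head, 212 mm above the table. The head is a black disc 70 mm in diameter centred under the peg, its underside 166 mm and its top 190 mm above the table; a 12 mm round arm at 178 mm height joins it to the post
- lamp_pivot (a point): point on the axis of the lamp's upright post (18 mm diameter), at the peg's height; 220 mm from the peg. The post stands on a fixed round foot (90 mm diameter) on the +y side of the box; its top is 203 mm above the table
- bin: red open bin 150 x 100 x 70 mm, loose bystander; origin at the centre of its underside
- bottle: white bottle 60 mm in diameter, 130 mm high, loose bystander; origin at the centre of its underside
- dish: closed glass dish 94 mm in diameter, 18 mm high, loose bystander; origin at the centre of its underside
- driver: black-handled screwdriver 160 mm long lying on the table, loose bystander; origin under its middle

How it is judged:
On the way, in this order (a step that is already met when the one before it is completed fails the run):
1. the lamp head is clear of the box, beside it (y of lamp_handle in the frame of light_box above 0.125 m), for 0.2 s.
2. the fastener's bar is in line with the index ribs (angle between the x axis of knob_grip and the x axis of panel, either way round below 0.19 rad), for 0.2 s.
At the end, for the whole second after the job is handed in: Fingers press the panel or its fastener with over 3 N; panel front edge within 3 mm of home and still; fastener aligned with the ribs to 0.22 rad; lamp peg over 125 mm to the +y side of the box's centre line (head not over the box) (y of lamp_handle in the frame of light_box above 0.125 m and angle between the x axis of knob_grip and the x axis of panel, either way round below 0.22 rad and z of panel_edge in the frame of light_box below 0.079 m and contact force between the fingers and panel above 3 N and angular speed of panel below 0.1 rad/s); the arm keeps its last pose, push and grip.
It fails at once if the bin, bottle, dish or screwdriver is moved more than 30 mm (distance of any of bin, bottle, dish, driver from where it was at the start of the episode above 0.03 m).
It also fails if it takes over 48 s, if anything falls off the work surface, if the arm or the gripper's body presses on something with over 40 N, if the wrist force passes 120 N, or if a joint passes its speed limit or range.

## Robot

A 7-joint arm with a two-finger parallel gripper is mounted at the origin on the work surface. World frame = base frame: x ahead of the robot, y to its left, z up, the work surface at z = 0. Lengths are in m, angles in rad, forces in N, time in s.
With the tool pointing down it reaches from about 0.4 to 0.85 m from the base axis. Payload 10.4 kg.
Tool frame: the origin (TCP) lies on the mounting face of the last link; the fingertips stand 173 mm ahead of it and the grasp point (between the pads) lies 155 mm ahead of it (manip.tip_extent is the distance from the TCP to the fingertips, in m); z points along the fingers, y is the line along which they close (so a half turn about z gives the same grasp; the last joint's range is limited). The gripper opens to 85 mm and grips with 20 to 120 N. Pads are 22 mm wide; open, the fingers measure 114 mm over their backs; the gripper's body (76 mm by 85 mm) begins 54 mm behind the grasp point. The pads swing forward as they close: fully open they stand 13 mm farther back than shut.
Start: joints at [1.193, 0.332, -0.065, 1.46, 0.022, 1.35, -0.088], TCP at [0.217, -0.586, 0.405] pointing down, gripper open.
Joint ranges: [-2.6, 2.6], [-0.5, 2.12], [-1.47, 1.34], [0.16, 2.42], [-1.27, 4.41], [0.06, 2.06], [-2.6, 2.6]. Speed limits (rad/s): [2.22, 2.22, 2.79, 2.79, 3.14, 3.14, 3.14].

## Interface

Orientations are given as a unit quaternion [x, y, z, w].
In Python, from workcell import manip gives the robot as it stands.
- The arm moves only by the tool move_arm, never from a script. Its argument "plan" is one flat list of numbers, 7 for each row, row after row: the turn, a rotation vector about the tool's x, y, z in rad, then the shift along the tool's x, y, z in m, then the finger opening in m, from 0 to 0.0854. In form: [ax, ay, az, dx, dy, dz, gripper, ax, ay, az, dx, dy, dz, gripper, ...]. A call has 1 to 12 rows; each row is the pose to reach, as a shift and turn from the pose commanded when the call began, along the tool's axes at that moment; what a row does not reach only later rows make up. A row lasts 1/8 s, in which the tool goes at most 62.5 mm and 10.7 degrees, less where a joint would pass 70% of its speed; a pose out of reach is approached as far as the arm can. A call with a gripper value outside its range is refused whole. The fingers move at their own pace and stop on an object; "squeeze" is the grip in N (left out, the last holds). Time passes only in rows, so rows that repeat a pose let the fingers close. It gives the time, the measured TCP pose, the force, the opening and the grip force at its end, in the units of the state.
- manip.get_obs(): the state, without advancing time (a new reading comes with each control period).
- manip.camera(name): name is "scene" or "side" or "wrist"; returns a dict with "color" (384x512x3 uint8, red, green, blue), "fx", "fy", "cx", "cy" (pixels), "dist" ([k1, k2, p1, p2, k3] as OpenCV has them; the pictures are not rectified), "cam_to_world" (4x4, takes a point from camera to world coordinates); the wrist camera has in their place "mount" (4x4, takes a point from camera to tool coordinates, whose origin is the TCP and whose axes are the flange's). Camera axes: x right, y down, z forward; pixel columns grow to the right and rows downward; lengths in m; the calibration is good to about 2 mm. A picture is of the moment at which its call begins: read the wrist's pose just before it. There is no depth.
- manip.hand_in(): hands the job in; it is judged then, once.
Trained networks look in a picture, given as the dict that the camera call returned (one of the last four; its "shot" number tells which), for a name from the list of things; names that differ only in an ending like _2 or _b are one class to them, and where a whole thing is asked for, a point or a joint stands for the part that bears it (a point fixed in the world has none). Each returns a list of dicts, best first, with "conf" (0 to 1); they miss things now and then, are a little off and sometimes report something else, mostly with a low value. They report only what shows in the picture. A call takes as long as a camera call.
- manip.look_for(picture, label): "position" ([x, y, z] in m, in the coordinates of the camera as it stood for that picture, good to about 4 mm: the middle of the surface that is visible of it).
- manip.silhouettes(picture, label): "pixels" (384x512 bool, what is visible of it).
- manip.tip_of(picture, label): "position" ([x, y, z] in m, in the coordinates of the camera as it stood for that picture, good to about 4 mm: a listed point, or the origin of a listed thing).
The state is a dict: "clock": time; "joint_pos": joint angles; "joint_velocities": joint speeds; "tau": joint torques, N m; "position": TCP position; "ee_rot": TCP orientation; "ft_force": force on the tool from outside, world axes, zero at the start; "torque": the same for the moment, N m; "grip_width": opening from 0.0 (shut) to 1.0 (fully open); "grasp_force": force on a finger pad.
Only numpy, scipy, OpenCV 4.12 (cv2) and the standard library are available. Lean on these libraries where they do the work, as an engineer would, in place of code of your own. Each camera call takes 0.05 s, during which the arm holds its last target. There are 200 camera calls.

## Working session

There is one attempt and no reset: what is moved stays moved. The work goes in short steps, Python scripts to look and compute and a tool call to move; the robot and the scene stay as the last step left them, time stands still between calls to the robot, and variables do not carry over. Pictures are saved under pics/ and viewed, at most 10 in all, crops included, and the job is handed in when it is done.

Besides the shell and the picture viewer there is one more tool, called after "Emit:" as name(argument=value, ...), one argument or row to a line, values as JSON. move_arm: Moves the arm, as the interface text tells. Its arguments: {"type":"object","properties":{"plan":{"type":"array","items":{"type":"number"}},"squeeze":{"type":"number"}},"required":["plan"]}

```bash
mkdir -p pics; cat > h.py <<'E'
import numpy as np, cv2
from scipy.spatial.transform import Rotation as R
from workcell import manip
def tcp():
    o=manip.get_obs(); T=np.eye(4); T[:3,:3]=R.from_quat(o["ee_rot"]).as_matrix(); T[:3,3]=o["position"]; return T
def shot(n):
    T=tcp(); p=manip.camera(n)
    p["T"]=T@np.array(p["mount"]) if n=="wrist" else np.array(p["cam_to_world"]); return p
def w(p,x): return p["T"][:3,:3]@np.array(x)+p["T"][:3,3]
def save(p,f): cv2.imwrite("pics/"+f,p["color"][:,:,::-1])
def proj(p,X):
    Ti=np.linalg.inv(p["T"]); r,_=cv2.Rodrigues(Ti[:3,:3])
    K=np.array([[p["fx"],0,p["cx"]],[0,p["fy"],p["cy"]],[0,0,1.]])
    return cv2.projectPoints(np.array(X,float).reshape(-1,1,3),r,Ti[:3,3],K,np.array(p["dist"],float))[0][:,0]
def ray(p,uv):
    K=np.array([[p["fx"],0,p["cx"]],[0,p["fy"],p["cy"]],[0,0,1.]])
    q=cv2.undistortPoints(np.array(uv,float).reshape(-1,1,2),K,np.array(p["dist"],float))[:,0]
    d=np.c_[q,np.ones(len(q))]@p["T"][:3,:3].T
    return p["T"][:3,3],d
def onz(p,uv,z):
    o,d=ray(p,uv); return o+d*((z-o[2])/d[:,2])[:,None]
E
python3 - <<'E'
from h import *
np.set_printoptions(precision=3,suppress=True)
o=manip.get_obs(); print(o)
ims=[]
for n in ["scene","side"]:
    p=shot(n); ims.append(p["color"]); save(p,n+"0.png")
    print(n,p["T"][:3,3])
    for l in ["lamp_handle","lamp_pivot","knob_grip","panel_edge","light_box","panel","bin","bottle","dish","driver"]:
        r=manip.tip_of(p,l)
        print(l,[(w(p,a["position"]),round(a["conf"],2)) for a in r[:2]])
p=shot("wrist"); ims.append(p["color"]); print(p["mount"])
E
```

```text
{'clock': 0.0, 'joint_pos': array([ 1.193,  0.333, -0.065,  1.461,  0.022,  1.35 , -0.089]), 'joint_velocities': array([ 0.001,  0.   , -0.001,  0.   ,  0.   ,  0.001, -0.002]), 'tau': array([ -0.   , -62.545,   0.049, -39.161,   0.016,   0.01 ,  -0.   ]), 'position': array([ 0.217, -0.586,  0.404]), 'ee_rot': array([ 0.984,  0.176, -0.   , -0.001]), 'ft_force': array([ 0.327,  1.019, -1.224]), 'torque': array([0.01 , 0.029, 0.021]), 'grasp_force': 0.0, 'grip_width': 0.9969364143003986}
scene [1.234 0.504 0.854]
lamp_handle []
lamp_pivot [(array([0.693, 0.091, 0.211]), 0.65), (array([ 0.69 , -0.081,  0.071]), 0.35)]
knob_grip [(array([ 0.573, -0.102,  0.118]), 0.43)]
panel_edge [(array([ 0.534, -0.109,  0.089]), 0.85)]
light_box [(array([ 0.612, -0.095,  0.005]), 0.66)]
panel [(array([ 0.689, -0.082,  0.07 ]), 0.93)]
bin [(array([ 0.621,  0.445, -0.002]), 0.9)]
bottle [(array([ 0.43 , -0.411, -0.002]), 0.67)]
dish [(array([ 0.625, -0.411,  0.001]), 0.58)]
driver [(array([ 0.535, -0.109,  0.09 ]), 0.49)]
side [0.138 0.696 1.025]
lamp_handle [(array([ 0.594, -0.113,  0.215]), 0.75)]
lamp_pivot [(array([0.692, 0.089, 0.211]), 0.86)]
knob_grip [(array([ 0.574, -0.107,  0.122]), 0.45)]
panel_edge [(array([ 0.536, -0.11 ,  0.09 ]), 0.61)]
light_box [(array([ 0.613, -0.095,  0.004]), 0.81)]
panel [(array([ 0.69 , -0.084,  0.072]), 0.58)]
bin [(array([ 0.62 ,  0.448, -0.001]), 0.77)]
bottle [(array([ 0.433, -0.413,  0.   ]), 0.73)]
dish [(array([ 0.624, -0.403, -0.001]), 0.62)]
driver [(array([ 0.43 ,  0.423, -0.   ]), 0.9), (array([ 0.624, -0.406, -0.   ]), 0.58)]
[[ 0.001 -0.966 -0.26   0.064]
 [ 1.     0.001 -0.001 -0.001]
 [ 0.001 -0.26   0.966  0.033]
 [ 0.     0.     0.     1.   ]]
```

View pics/side0.png

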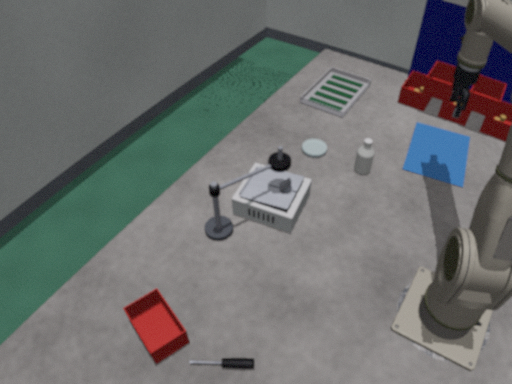

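View pics/scene0.png

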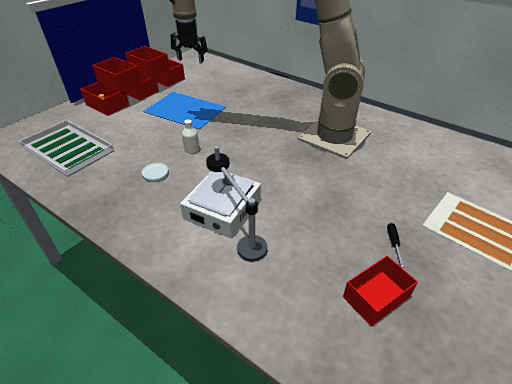

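Side view: peg at about (281,152), post at (214,190) and box at (272,195), which agrees with the network poses. Box yaw is about 0.17 and the lamp is at about 0.95. I'll go above the peg.

Emit:
move_arm(
  plan=[0, 0, 0, 0.026, -0.016, -0.02, 0.06, 0, 0, 0, 0.078, -0.047, -0.05, 0.06, 0, 0, 0, 0.13, -0.078, -0.076, 0.06, 0, 0, 0, 0.181, -0.109, -0.076, 0.06, 0, 0, 0, 0.233, -0.141, -0.076, 0.06, 0, 0, 0, 0.285, -0.172, -0.076, 0.06, 0, 0, 0, 0.337, -0.203, -0.076, 0.06, 0, 0, 0, 0.388, -0.235, -0.076, 0.06, 0, 0, 0, 0.44, -0.266, -0.076, 0.06, 0, 0, 0, 0.485, -0.293, -0.076, 0.06, 0, 0, 0, 0.508, -0.307, -0.076, 0.06, 0, 0, 0, 0.518, -0.313, -0.076, 0.06],
)

```text
clock: 2.65
position: [0.5948, -0.1111, 0.4805]
ee_rot: [0.984, 0.178, -0.0, -0.0]
ft_force: [-0.1, -0.1, 0.7]
grip_width: 0.706
grasp_force: 0.0
```

```bash
python3 - <<'E'
from h import *
np.set_printoptions(precision=3,suppress=True)
o=manip.get_obs(); print(o["clock"],o["position"],o["ee_rot"],o["joint_pos"])
for n in ["wrist","side","scene"]:
    p=shot(n); save(p,n+"1.png")
    for l in ["lamp_handle","knob_grip","panel_edge","panel"]:
        r=manip.tip_of(p,l); print(n,l,[(w(p,a["position"]),round(a["conf"],2)) for a in r[:2]])
E
```

```text
2.65 [ 0.595 -0.111  0.481] [ 0.984  0.178 -0.    -0.   ] [ 0.481  0.298 -0.475  1.374  0.134  1.502 -1.199]
wrist lamp_handle [(array([ 0.592, -0.109,  0.211]), 0.79)]
wrist knob_grip []
wrist panel_edge [(array([ 0.535, -0.11 ,  0.084]), 0.73)]
wrist panel [(array([ 0.687, -0.082,  0.069]), 0.67)]
side lamp_handle [(array([ 0.594, -0.112,  0.215]), 0.86)]
side knob_grip [(array([ 0.574, -0.103,  0.119]), 0.6)]
side panel_edge [(array([ 0.535, -0.108,  0.089]), 0.89), (array([0.693, 0.084, 0.212]), 0.45)]
side panel [(array([ 0.69 , -0.082,  0.071]), 0.85)]
scene lamp_handle [(array([ 0.602, -0.113,  0.211]), 0.92), (array([ 0.612, -0.098,  0.004]), 0.65)]
scene knob_grip [(array([ 0.571, -0.102,  0.121]), 0.54), (array([ 0.689, -0.081,  0.071]), 0.34)]
scene panel_edge [(array([ 0.533, -0.109,  0.091]), 0.96)]
scene panel [(array([ 0.691, -0.082,  0.068]), 0.83)]
```

View pics/wrist1.png

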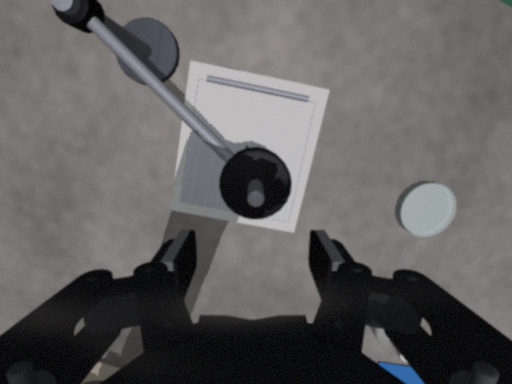

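The wrist view shows the peg at about (256,193), centred between the fingers (187 and 318), with nothing in the way. Descend and grip lightly.

Emit:
move_arm(
  plan=[0, 0, 0, 0, 0, 0.03, 0.05, 0, 0, 0, 0, 0, 0.07, 0.05, 0, 0, 0, 0, 0, 0.095, 0.05, 0, 0, 0, 0, 0, 0.107, 0.05, 0, 0, 0, 0, 0, 0.107, 0.05, 0, 0, 0, 0, 0, 0.107, 0.005, 0, 0, 0, 0, 0, 0.107, 0.005, 0, 0, 0, 0, 0, 0.107, 0.005, 0, 0, 0, 0, 0, 0.107, 0.005, 0, 0, 0, 0, 0, 0.107, 0.005],
  squeeze=20,
)

```text
clock: 4.65
position: [0.5943, -0.1128, 0.3748]
ee_rot: [0.984, 0.176, 0.001, 0.001]
ft_force: [-0.1, -1.6, 4.8]
grip_width: 0.156
grasp_force: 21.0
```

```bash
python3 - <<'E'
from h import *
np.set_printoptions(precision=3,suppress=True)
T=tcp(); g=(T@[0,0,.155,1])[:3]; print(g, manip.get_obs()["grip_width"])
piv=np.array([.6925,.09]); v=g[:2]-piv; r=np.linalg.norm(v); a0=np.arctan2(v[1],v[0])%(2*np.pi); a1=np.pi+np.arctan2(.027,.155)-0.12
print(r,a0,a1)
for a in np.linspace(a0,a1,10)[1:]:
    q=piv+r*np.array([np.cos(a),np.sin(a)])-g[:2]; print(round(a-a0,3), T[:3,:3].T@[*q,0])
E
```

```text
[ 0.595 -0.113  0.22 ] 0.15590230335801303
0.22532618829725634 4.262967401471819 3.1940557251166233
-0.119 [-0.017 -0.02  -0.   ]
-0.238 [-0.032 -0.043 -0.   ]
-0.356 [-0.044 -0.066 -0.   ]
-0.475 [-0.054 -0.092 -0.   ]
-0.594 [-0.06  -0.118 -0.   ]
-0.713 [-0.063 -0.144 -0.   ]
-0.831 [-0.063 -0.171 -0.   ]
-0.95 [-0.059 -0.197 -0.   ]
-1.069 [-0.053 -0.223 -0.   ]
```

Emit:
move_arm(
  plan=[0, 0, 0, -0.008, -0.01, 0, 0.005, 0, 0, 0, -0.017, -0.02, 0, 0.005, 0, 0, 0, -0.032, -0.043, 0, 0.005, 0, 0, 0, -0.044, -0.066, 0, 0.005, 0, 0, 0, -0.053, -0.091, 0, 0.005, 0, 0, 0, -0.059, -0.117, 0, 0.005, 0, 0, 0, -0.062, -0.143, 0, 0.005, 0, 0, 0, -0.061, -0.169, 0, 0.005, 0, 0, 0, -0.058, -0.195, 0, 0.005, 0, 0, 0, -0.052, -0.22, 0, 0.005, 0, 0, 0, -0.052, -0.22, 0, 0.005],
)

```text
clock: 6.02
position: [0.4686, 0.0779, 0.3742]
ee_rot: [0.984, 0.178, 0.001, -0.0]
ft_force: [-2.3, 0.8, 4.2]
grip_width: 0.154
grasp_force: 21.5
```

```bash
python3 - <<'E'
from h import *
np.set_printoptions(precision=3,suppress=True)
for n in ["side","scene"]:
    p=shot(n); save(p,n+"2.png")
    for l in ["lamp_handle","lamp_pivot","knob_grip","panel_edge","panel","light_box"]:
        r=manip.tip_of(p,l); print(n,l,[(w(p,a["position"]),round(a["conf"],2)) for a in r[:2]])
E
```

```text
side lamp_handle [(array([0.466, 0.08 , 0.218]), 0.64)]
side lamp_pivot [(array([0.691, 0.086, 0.212]), 0.81)]
side knob_grip [(array([0.43 , 0.425, 0.001]), 0.29)]
side panel_edge [(array([ 0.433,  0.424, -0.001]), 0.37)]
side panel [(array([ 0.686, -0.083,  0.072]), 0.69)]
side light_box [(array([ 0.608, -0.093,  0.005]), 0.83)]
scene lamp_handle [(array([0.476, 0.075, 0.208]), 0.68)]
scene lamp_pivot [(array([0.692, 0.089, 0.216]), 0.58)]
scene knob_grip [(array([ 0.573, -0.101,  0.119]), 0.56)]
scene panel_edge [(array([ 0.532, -0.113,  0.091]), 0.69)]
scene panel [(array([ 0.691, -0.084,  0.071]), 0.97)]
scene light_box [(array([ 0.609, -0.097,  0.004]), 0.77), (array([ 0.432,  0.425, -0.001]), 0.25)]
```

Peg followed: box-frame y is about 0.19. Release, rise, and go above the fastener.

Emit:
move_arm(
  plan=[0, 0, 0, 0, 0, 0, 0.05, 0, 0, 0, 0, 0, 0, 0.05, 0, 0, 0, 0, 0, -0.02, 0.05, 0, 0, 0, 0, 0, -0.06, 0.05, 0, 0, 0, 0.005, 0.03, -0.075, 0.05, 0, 0, 0, 0.015, 0.085, -0.075, 0.05, 0, 0, 0, 0.024, 0.14, -0.075, 0.05, 0, 0, 0, 0.032, 0.19, -0.075, 0.05, 0, 0, 0, 0.034, 0.206, -0.07, 0.05, 0, 0, 0, 0.034, 0.206, -0.07, 0.05],
)

```text
clock: 7.98
position: [0.5724, -0.1065, 0.4426]
ee_rot: [0.984, 0.176, -0.001, -0.001]
ft_force: [0.6, 0.7, 0.4]
grip_width: 0.582
grasp_force: 0.0
```

```bash
python3 - <<'E'
from h import *
np.set_printoptions(precision=3,suppress=True)
o=manip.get_obs(); print(o["clock"],o["position"],o["ee_rot"],o["joint_pos"])
for n in ["wrist","side","scene"]:
    p=shot(n); save(p,n+"3.png")
    for l in ["lamp_handle","knob_grip","panel_edge","panel"]:
        r=manip.tip_of(p,l); print(n,l,[(w(p,a["position"]),round(a["conf"],2)) for a in r[:2]])
    if n=="wrist":
        for l in ["knob_grip","panel"]:
            for s in manip.silhouettes(p,l)[:1]:
                m=s["pixels"]; c=max(cv2.findContours(m.astype(np.uint8),0,2)[0],key=cv2.contourArea)
                print(l,m.sum(),cv2.minAreaRect(c))
        c=proj(p,[[.573,-.103,.12]])[0]; u,v=c.astype(int); print(c)
        v0=max(0,v-80);u0=max(0,u-100)
        im=cv2.resize(p["color"][v0:v0+150,u0:u0+200,::-1],(800,600),interpolation=cv2.INTER_CUBIC); cv2.imwrite("pics/crop3.png",im); print(u0,v0,v0+150>384)
        import pickle; pickle.dump(p,open("p3.pkl","wb"))
E
```

```text
7.975 [ 0.572 -0.106  0.443] [ 0.984  0.176 -0.001 -0.001] [ 0.505  0.258 -0.483  1.5    0.12   1.415 -1.2  ]
wrist lamp_handle []
wrist knob_grip [(array([ 0.568, -0.1  ,  0.119]), 0.82)]
wrist panel_edge [(array([ 0.534, -0.108,  0.086]), 0.71)]
wrist panel [(array([ 0.686, -0.081,  0.069]), 0.65), (array([ 0.606, -0.098, -0.003]), 0.31)]
knob_grip 890 ((248.5, 180.0), (34.0, 31.0), 90.0)
panel 18850 ((255.65850830078125, 133.6547088623047), (134.10060119628906, 147.86080932617188), 10.61965560913086)
[250.79  179.265]
150 99 False
side lamp_handle [(array([0.47 , 0.078, 0.22 ]), 0.91)]
side knob_grip [(array([ 0.574, -0.103,  0.118]), 0.61)]
side panel_edge [(array([ 0.53 , -0.107,  0.089]), 0.75), (array([0.469, 0.076, 0.219]), 0.66)]
side panel [(array([ 0.69 , -0.085,  0.071]), 0.77), (array([0.428, 0.424, 0.   ]), 0.44)]
scene lamp_handle [(array([0.473, 0.073, 0.213]), 0.58)]
scene knob_grip [(array([ 0.571, -0.103,  0.121]), 0.56)]
scene panel_edge [(array([ 0.533, -0.11 ,  0.086]), 0.87)]
scene panel []
```

View pics/crop3.png

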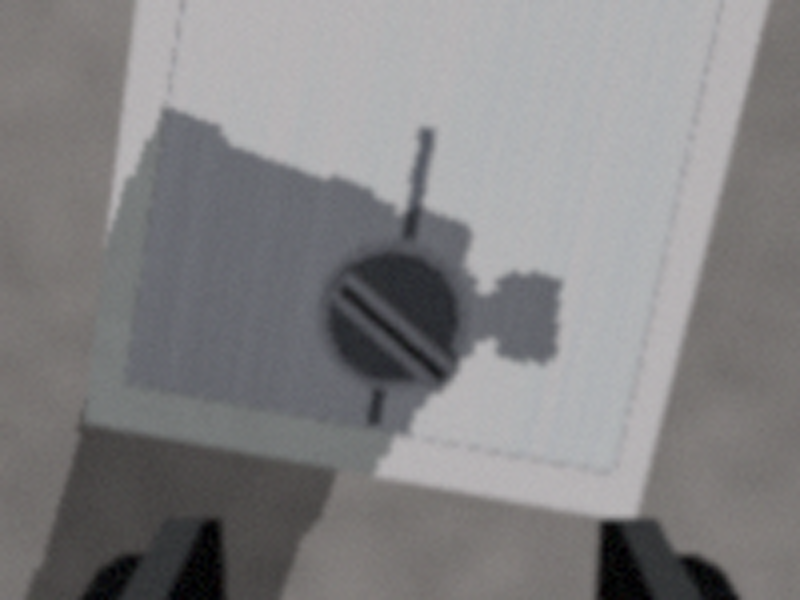

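The crop shows the slot running from about (340,290) to (447,372), and the ribs from (428,130) to (375,422). Convert these to world angles.

```bash
python3 - <<'E'
from h import *
import pickle
np.set_printoptions(precision=3,suppress=True)
p=pickle.load(open("p3.pkl","rb"))
f=lambda q:np.array(q)/4+[150,99]-[.375,.375]
s=onz(p,f([[340,290],[447,372]]),.121); r=onz(p,f([[375,422],[428,130]]),.088)
d=s[0]-s[1]; e=r[1]-r[0]; a=np.arctan2(d[1],d[0]); b=np.arctan2(e[1],e[0])
print(s,s.mean(0),"slot",a,"rib",b,"knob",a-b)
T=tcp(); print("toolx",np.arctan2(T[1,0],T[0,0]), "grasp in tool", T[:3,:3].T@(np.r_[s.mean(0)[:2],.121]-T[:3,3]))
E
```

```text
[[ 0.575 -0.084  0.121]
 [ 0.565 -0.118  0.121]] [ 0.57  -0.101  0.121] slot 1.2583394130449996 rib 0.17429108090978263 knob 1.084048332135217
toolx 0.35474660127533786 grasp in tool [-0.001 -0.005  0.323]
```

Knob is at 1.08 rad, with the bar at world yaw 1.26. Turn the tool onto the bar and descend.

Emit:
move_arm(
  plan=[0, 0, -0.15, 0, -0.002, 0, 0.05, 0, 0, -0.32, 0, -0.004, 0.02, 0.05, 0, 0, -0.49, 0, -0.004, 0.05, 0.05, 0, 0, -0.66, 0, -0.004, 0.08, 0.05, 0, 0, -0.82, 0, -0.004, 0.11, 0.05, 0, 0, -0.9, 0, -0.004, 0.14, 0.05, 0, 0, -0.904, 0, -0.004, 0.16, 0.05, 0, 0, -0.904, 0, -0.004, 0.17, 0.05, 0, 0, -0.904, 0, -0.004, 0.175, 0.05, 0, 0, -0.904, 0, -0.004, 0.175, 0.05],
)

```text
clock: 10.07
position: [0.5712, -0.102, 0.2692]
ee_rot: [0.809, 0.588, 0.0, 0.0]
ft_force: [0.0, -0.1, 0.7]
grip_width: 0.587
grasp_force: 0.0
```

```bash
python3 - <<'E'
from h import *
np.set_printoptions(precision=3,suppress=True)
T=tcp(); print((T@[0,0,.155,1])[:3],"toolx",np.arctan2(T[1,0],T[0,0]),manip.get_obs()["joint_pos"])
p=shot("wrist"); save(p,"wrist4.png"); print(proj(p,[[.571,-.102,.121]]))
E
```

```text
[ 0.571 -0.102  0.114] toolx 1.258329871784857 [ 0.568  0.408 -0.573  1.714  0.245  1.091 -0.394]
[[255.097 266.949]]
```

View pics/wrist4.png

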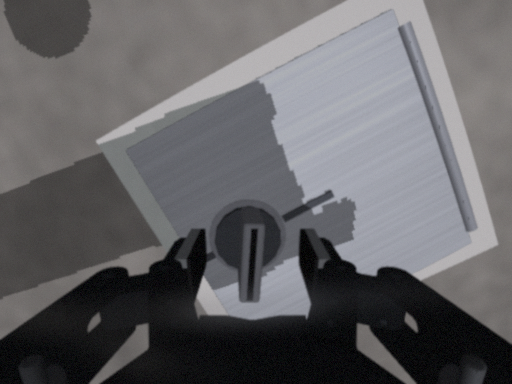

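The bar lies between the pads, slot running (256,230) to (250,298). Grip, then turn clockwise by 1.08.

Emit:
move_arm(
  plan=[0, 0, 0, 0, 0, 0, 0.004, 0, 0, 0, 0, 0, 0, 0.004, 0, 0, 0, 0, 0, 0, 0.004, 0, 0, 0, 0, 0, 0, 0.004, 0, 0, 0.1, 0, 0, 0, 0.004, 0, 0, 0.26, 0, 0, 0, 0.004, 0, 0, 0.43, 0, 0, 0, 0.004, 0, 0, 0.6, 0, 0, 0, 0.004, 0, 0, 0.77, 0, 0, 0, 0.004, 0, 0, 0.94, 0, 0, 0, 0.004, 0, 0, 1.06, 0, 0, 0, 0.004, 0, 0, 1.084, 0, 0, 0, 0.004],
  squeeze=30,
)

```text
clock: 11.62
position: [0.5704, -0.1018, 0.2685]
ee_rot: [0.996, 0.086, -0.001, 0.0]
ft_force: [-5.8, 0.6, 3.0]
grip_width: 0.111
grasp_force: 29.4
```

```bash
python3 - <<'E'
from h import *
np.set_printoptions(precision=3,suppress=True)
T=tcp(); o=manip.get_obs(); print((T@[0,0,.155,1])[:3],"toolx",np.arctan2(T[1,0],T[0,0]),o["torque"],o["grasp_force"])
p=shot("wrist"); save(p,"wrist5.png")
import pickle; pickle.dump(p,open("p5.pkl","wb"))
E
```

```text
[ 0.57  -0.102  0.114] toolx 0.1729327336757176 [0.133 1.669 0.034] 29.36330258846283
```

View pics/wrist5.png

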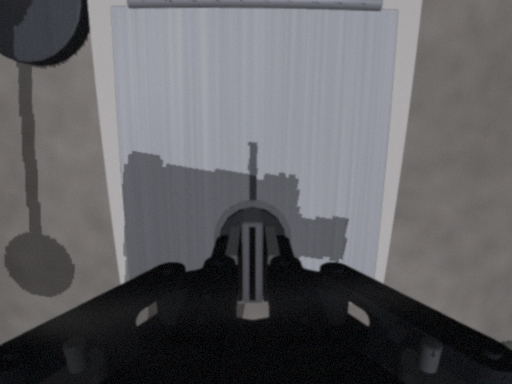

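Slot and rib are in line, both vertical at u≈252. Release, rise and close the fingers to press from above.

Emit:
move_arm(
  plan=[0, 0, 0, 0, 0, 0, 0.035, 0, 0, 0, 0, 0, 0, 0.035, 0, 0, 0, 0, 0, 0, 0.035, 0, 0, 0, 0, 0, -0.02, 0.035, 0, 0, 0, 0, 0, -0.045, 0.035, 0, 0, 0, 0, 0, -0.05, 0, 0, 0, 0, 0, 0, -0.05, 0, 0, 0, 0, 0, 0, -0.05, 0, 0, 0, 0, 0, 0, -0.05, 0, 0, 0, 0, 0, 0, -0.04, 0],
)

```text
clock: 12.92
position: [0.5712, -0.102, 0.3085]
ee_rot: [0.996, 0.087, 0.0, 0.0]
ft_force: [-0.2, 0.1, 0.3]
grip_width: -0.003
grasp_force: 0.0
```

```bash
python3 - <<'E'
from h import *
np.set_printoptions(precision=3,suppress=True)
p=shot("wrist"); save(p,"wrist6.png")
print(manip.get_obs()["ft_force"],manip.tip_of(p,"knob_grip")[:1])
for n in ["side","scene"]:
    p=shot(n)
    for l in ["lamp_handle","knob_grip","panel_edge"]:
        r=manip.tip_of(p,l); print(n,l,[(w(p,a["position"]),round(a["conf"],2)) for a in r[:1]])
E
```

```text
[-1.595 -0.284 -2.47 ] [{'position': [-0.0014, 0.0245, 0.1675], 'conf': 0.72}]
side lamp_handle [(array([0.47 , 0.078, 0.213]), 0.94)]
side knob_grip [(array([ 0.574, -0.104,  0.119]), 0.6)]
side panel_edge [(array([ 0.535, -0.109,  0.09 ]), 0.7)]
scene lamp_handle [(array([0.476, 0.074, 0.213]), 0.86)]
scene knob_grip [(array([ 0.572, -0.101,  0.121]), 0.4)]
scene panel_edge [(array([ 0.534, -0.108,  0.088]), 0.72)]
```

View pics/wrist6.png

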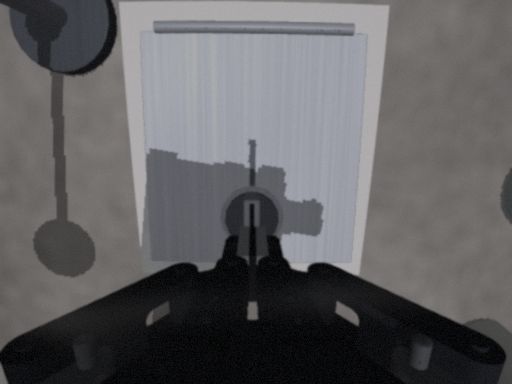

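Still aligned, fingers closed over the bar. Press down gradually.

Emit:
move_arm(
  plan=[0, 0, 0, 0, 0, 0.006, 0, 0, 0, 0, 0, 0, 0.012, 0, 0, 0, 0, 0, 0, 0.016, 0, 0, 0, 0, 0, 0, 0.02, 0, 0, 0, 0, 0, 0, 0.023, 0, 0, 0, 0, 0, 0, 0.023, 0, 0, 0, 0, 0, 0, 0.023, 0],
)

```text
clock: 14.3
position: [0.5705, -0.1022, 0.2859]
ee_rot: [0.996, 0.087, -0.001, 0.0]
ft_force: [-7.0, -0.0, 8.3]
grip_width: -0.002
grasp_force: 4.3
```

Emit:
move_arm(
  plan=[0, 0, 0, 0, 0, 0.001, 0, 0, 0, 0, 0, 0, 0.002, 0, 0, 0, 0, 0, 0, 0.002, 0],
)

```text
clock: 14.68
position: [0.5706, -0.1022, 0.2851]
ee_rot: [0.996, 0.087, -0.001, 0.0]
ft_force: [-11.4, -0.6, 19.6]
grip_width: 0.0
grasp_force: 9.5
```

Emit:
move_arm(
  plan=[0, 0, 0, 0, 0, 0.001, 0, 0, 0, 0, 0, 0, 0.001, 0, 0, 0, 0, 0, 0, 0.001, 0],
)

```text
clock: 15.05
position: [0.5706, -0.1022, 0.2849]
ee_rot: [0.996, 0.087, -0.0, 0.001]
ft_force: [-14.7, -0.3, 26.4]
grip_width: -0.004
grasp_force: 12.9
```

```bash
python3 - <<'E'
from h import *
np.set_printoptions(precision=3,suppress=True)
p=shot("wrist"); save(p,"wrist7.png")
for n in ["wrist","side","scene"]:
    if n!="wrist": p=shot(n)
    for l in ["lamp_handle","knob_grip","panel_edge"]:
        r=manip.tip_of(p,l); print(n,l,[(w(p,a["position"]),round(a["conf"],2)) for a in r[:1]])
o=manip.get_obs(); print(o["ft_force"],o["position"])
E
```

```text
wrist lamp_handle []
wrist knob_grip []
wrist panel_edge []
side lamp_handle [(array([0.466, 0.077, 0.216]), 0.85)]
side knob_grip [(array([ 0.569, -0.107,  0.111]), 0.51)]
side panel_edge [(array([ 0.533, -0.109,  0.074]), 0.62)]
scene lamp_handle [(array([0.473, 0.075, 0.211]), 0.95)]
scene knob_grip [(array([ 0.622, -0.412,  0.001]), 0.55)]
scene panel_edge [(array([ 0.535, -0.112,  0.074]), 0.81)]
[-15.029   0.521  25.671] [ 0.571 -0.102  0.285]
```

View pics/wrist7.png

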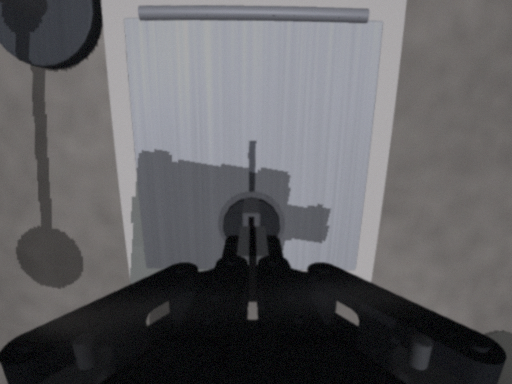

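Panel edge reads 74 mm (home), the bar is still in line with the rib at u≈252, the lamp is clear, and the press is steady at about 26 N. Hand in.

```bash
python3 -c "
from workcell import manip
print(manip.hand_in())"
```

```text
the job is handed in; nothing more can be done
None
```

I handed the job in: lamp swung clear, fastener in line with the ribs, and the panel pressed home and still held at about 26 N; hand-in gave no verdict, and I did not re-check the bin, bottle, dish and screwdriver, though the arm had no contact with them.

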